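Set the stock tags on the surgery bench's bin rack

ROBOT

A 7-joint arm with a two-finger parallel gripper is mounted at the origin on the work surface. World frame = base frame: x ahead of the robot, y to its left, z up, the work surface at z = 0. Lengths are in m, angles in rad, forces in N, time in s.
With the tool pointing down it reaches from about 0.4 to 0.85 m from the base axis. Payload 10.4 kg.
Tool frame: the origin (TCP) lies between the finger pads; the fingertips stand tips_ahead ahead of it and the grasp point (between the pads) lies 11 mm behind it (tips_ahead is the distance from the TCP to the fingertips, in m); z points along the fingers, x is the direction in which the jaws open and shut, and the axes are right-handed (so a half turn about z gives the same grasp; the last joint's range is limited). The gripper opens to 87 mm and grips with 3 to 60 N. Pads are 19 mm wide; open, the fingers measure 117 mm over their backs; the gripper's body (75 mm by 190 mm) begins 51 mm behind the grasp point.
Start: joints at [-1.299, 0.332, -0.065, 1.46, 0.022, 1.35, -0.088], TCP at [0.182, 0.598, 0.231] pointing down, gripper open.
Joint ranges: [-2.6, 2.6], [-0.5, 2.12], [-1.47, 1.34], [0.16, 2.42], [-1.27, 4.41], [0.06, 2.06], [-2.6, 2.6]. Speed limits (rad/s): [2.22, 2.22, 2.79, 2.79, 3.14, 3.14, 3.14].

INTERFACE

Orientations are given as a unit quaternion [x, y, z, w].
In Python, from bench import read_state, camera, close_job, tips_ahead gives the robot as it stands.
- The arm moves only by the tool arm_command, never from a script. Its argument "commands" is a list that holds one entry, the list of rows, each a list of 7 numbers: the turn, a rotation vector about the tool's x, y, z in rad, then the shift along the tool's x, y, z in m, then the opening in per cent of the stroke, from 0 (shut) to 100 (fully open). In form: [[[rx, ry, rz, x, y, z, claw], ...]]. A call has 1 to 20 rows; each row shifts and turns the commanded pose from where the row before left it, along the tool's axes as they then stand; what a row does not reach is not made up. A row lasts 1/8 s, in which the tool goes at most 62.5 mm and 10.7 degrees, less where a joint would pass 70% of its speed; a pose out of reach is approached as far as the arm can. A call with a gripper value outside its range is refused whole. The fingers move at their own pace and stop on an object; "newtons" is the grip in N (left out, the last holds). Time passes only in rows, so rows that do not move let the fingers close. It gives the time, the measured TCP pose, the force and the opening at its end, in the units of the state.
- read_state(): the state, without advancing time (a new reading comes with each control period).
- camera(name): name is "side" or "top" or "wrist"; returns a dict with "frame" (480x640x3 uint8, red, green, blue), "vfov" (degrees; the focal length in pixels is half the picture's height over the tangent of half this angle, whatever the lens; pixels are square), "cx", "cy" (the principal point, pixels), "k1" (the pictures are not rectified: a ray, as slopes to the right and down, at radius r is drawn at 1 + k1 r^2 times it, then the intrinsics apply), "R" (3x3) and "t" (3): a world point X has camera coordinates R X + t. Camera axes: x right, y down, z forward; pixel columns grow to the right and rows downward; lengths in m; the calibration is good to about 2 mm. A picture is of the moment at which its call begins. There is no depth.
- close_job(): hands the job in, once; it reports no verdict.
The state is a dict: "time": time; "joint_positions": joint angles; "joint_vel": joint speeds; "joint_torque": joint torques, N m; "ee_pos": TCP position; "eef_rot": TCP orientation; "ft_force": force on the tool from outside, world axes, zero at the start; "torque": the same for the moment, N m; "width": finger opening in m.
Only numpy, scipy, OpenCV 4.12 (cv2) and the standard library are available. Lean on these libraries where they do the work, as an engineer would, in place of code of your own. Each camera call takes 0.05 s, during which the arm holds its last target.

TASK

Each of the four bins in the rack has a flip tag on the rail straight in front of it. Two bins are full and two are nearly empty: push over with a fingertip the tags that are wrong, so that every full bin's tag leans all the way back to its bin with the disc face up and every nearly empty bin's tag leans all the way to the robot's side with the bar face up. Do not pinch the tags between the fingers, and leave the bins and the other things on the bench where they stand.

Things in the scene. Friction and masses are not known exactly. Their poses are not given: they have to be found in the camera images.
- tag_1 (a joint): Flip tag 1 (four alike): white plate 62 mm wide, 3 mm thick, free edge 52 mm from the hinge; a black disc on one face, a black bar on the other. Angle in rad: 0 = at its stop on the robot's side, free edge 40 degrees above level, bar face up; 0.873 = upright; 1.745 = at its stop on the bins' side, again 40 degrees above level, disc face up.
- tag_1_edge (a point): Middle of the free edge of tag 1, moves with it (129 mm above the bench at either stop, 148 mm upright). The tag weighs about 40 g, swings nearly freely and past upright falls to its other stop by itself: a fingertip pushes the free edge from outside, up and over along its arc (a push that is only level binds on the edge by friction).
- tag_1_hinge (a point): Middle of tag 1's hinge, 96 mm above the bench. x axis: level, from the rail towards the bins; y axis: along the hinge and the rail. The hinges stand 100 mm apart along the rail, in any order; the tag's own bin is straight behind it, its centre about 102 mm along x.
- tag_2 (a joint): Flip tag 2 (four alike): white plate 62 mm wide, 3 mm thick, free edge 52 mm from the hinge; a black disc on one face, a black bar on the other. Angle in rad: 0 = at its stop on the robot's side, free edge 40 degrees above level, bar face up; 0.873 = upright; 1.745 = at its stop on the bins' side, again 40 degrees above level, disc face up.
- tag_2_edge (a point): Middle of the free edge of tag 2, moves with it (129 mm above the bench at either stop, 148 mm upright). The tag weighs about 40 g, swings nearly freely and past upright falls to its other stop by itself: a fingertip pushes the free edge from outside, up and over along its arc (a push that is only level binds on the edge by friction).
- tag_2_hinge (a point): Middle of tag 2's hinge, 96 mm above the bench. x axis: level, from the rail towards the bins; y axis: along the hinge and the rail. The hinges stand 100 mm apart along the rail, in any order; the tag's own bin is straight behind it, its centre about 102 mm along x.
- tag_3 (a joint): Flip tag 3 (four alike): white plate 62 mm wide, 3 mm thick, free edge 52 mm from the hinge; a black disc on one face, a black bar on the other. Angle in rad: 0 = at its stop on the robot's side, free edge 40 degrees above level, bar face up; 0.873 = upright; 1.745 = at its stop on the bins' side, again 40 degrees above level, disc face up.
- tag_3_edge (a point): Middle of the free edge of tag 3, moves with it (129 mm above the bench at either stop, 148 mm upright). The tag weighs about 40 g, swings nearly freely and past upright falls to its other stop by itself: a fingertip pushes the free edge from outside, up and over along its arc (a push that is only level binds on the edge by friction).
- tag_3_hinge (a point): Middle of tag 3's hinge, 96 mm above the bench. x axis: level, from the rail towards the bins; y axis: along the hinge and the rail. The hinges stand 100 mm apart along the rail, in any order; the tag's own bin is straight behind it, its centre about 102 mm along x.
- tag_4 (a joint): Flip tag 4 (four alike): white plate 62 mm wide, 3 mm thick, free edge 52 mm from the hinge; a black disc on one face, a black bar on the other. Angle in rad: 0 = at its stop on the robot's side, free edge 40 degrees above level, bar face up; 0.873 = upright; 1.745 = at its stop on the bins' side, again 40 degrees above level, disc face up.
- tag_4_edge (a point): Middle of the free edge of tag 4, moves with it (129 mm above the bench at either stop, 148 mm upright). The tag weighs about 40 g, swings nearly freely and past upright falls to its other stop by itself: a fingertip pushes the free edge from outside, up and over along its arc (a push that is only level binds on the edge by friction).
- tag_4_hinge (a point): Middle of tag 4's hinge, 96 mm above the bench. x axis: level, from the rail towards the bins; y axis: along the hinge and the rail. The hinges stand 100 mm apart along the rail, in any order; the tag's own bin is straight behind it, its centre about 102 mm along x.
- rack: Steel rack holding the four bins, 420 mm wide. Origin: bench level under the middle of its rail; x towards the bins, y along the rail. The rail with the grey tag holders is 46 mm wide (x), 86 mm high; of the holders only the hinge cheeks and stops reach higher, 108 mm at most, within 20 mm of the hinge. Before and behind the rail the space below the tags' edges is free down to the bench or the bins.
- bin_vials_full: Open bin 120 (x) by 84 by 60 mm, loose in the rack's tray; origin at the centre of its underside, 4 mm above the bench, so its rim is 64 mm above the bench. Bins stand in any order. This one is FULL of standing amber vials (tops 68 mm above the bench).
- bin_vials_low: Open bin 120 (x) by 84 by 60 mm, loose in the rack's tray; origin at the centre of its underside, 4 mm above the bench, so its rim is 64 mm above the bench. Bins stand in any order. This one is nearly EMPTY: two vials lie on its floor.
- bin_tubes_full: Open bin 120 (x) by 84 by 60 mm, loose in the rack's tray; origin at the centre of its underside, 4 mm above the bench, so its rim is 64 mm above the bench. Bins stand in any order. This one is FULL of lying capped tubes (up to the rim, about 70 mm above the bench).
- bin_tubes_low: Open bin 120 (x) by 84 by 60 mm, loose in the rack's tray; origin at the centre of its underside, 4 mm above the bench, so its rim is 64 mm above the bench. Bins stand in any order. This one is nearly EMPTY: one tube lies on its floor.
- bottle_mid (a point): Amber bottle, 42 mm across, 105 mm tall, standing beside the rack; point on its axis 50 mm up. Bystander.
- bowl_mid (a point): Steel bowl, 96 mm across, 36 mm tall, beside the rack; point on its axis 18 mm up. Bystander.
- forceps_mid (a point): Steel forceps, 130 mm long, 10 mm high, lying on the bench in front of the rack; point at their middle, 5 mm up. Bystander.
- jar_mid (a point): White capped jar, 38 mm across, 48 mm tall, on the bench in front of the rack; point on its axis 24 mm up. Bystander.
Mind the look-alikes: they are no part of the job. What is shaped like the bin_vials_low but yellow is not meant. What is shaped like the bin_tubes_full but yellow is not meant.

How it is judged:
By the outcome, as a careful person would: the job done as asked, in the order asked, and still so for the second after the job is handed in, with the robot touching nothing.
It also fails if it takes over 40 s, if anything falls off the work surface, if the arm or the gripper's body presses on something with over 40 N, if the wrist force passes 120 N, or if a joint passes its speed limit or range.

## Working session

There is one attempt and no reset: what is moved stays moved. The work goes in short steps, Python scripts to look and compute and a tool call to move; the robot and the scene stay as the last step left them, time stands still between calls to the robot, and variables do not carry over. Pictures are saved under pics/ and viewed, and the job is handed in when it is done.

Besides the shell and the picture viewer there is one more tool, called after "Request:" as a command line: name --argument value ..., lists and objects as JSON in quotes. arm_command: Moves the arm, as the interface text tells. Its arguments: {"type":"object","properties":{"commands":{"type":"array"},"newtons":{"type":"number"}},"required":["commands"]}

```bash
mkdir -p pics; python3 - <<'E'
from bench import *
import cv2
s=read_state()
print({k:s[k] for k in("time","ee_pos","eef_rot","width","ft_force")},tips_ahead)
for n in("top","side","wrist"):
    c=camera(n);cv2.imwrite(f"pics/{n}0.png",c["frame"][:,:,::-1]);print(n,c["vfov"],c["cx"],c["cy"],c["k1"],c["R"],c["t"])
E
```

```text
{'time': 0.0, 'ee_pos': array([0.18149072, 0.59769597, 0.22978881]), 'eef_rot': array([ 8.03281356e-01,  5.95599379e-01, -5.17223298e-04,  4.19510249e-04]), 'width': 0.08724270893989725, 'ft_force': array([ 0.36318654,  0.09410489, -0.5276258 ])} 0.008
top 50.227439485446055 319.63419368499956 240.17616699550348 -0.05470786474855631 [[-0.02266048 -0.99971081 -0.00805016]
 [-0.98779442  0.02363013 -0.15396036]
 [ 0.15410606  0.00446309 -0.98804423]] [-0.00631428  0.59141     1.00288648]
side 53.15889640204808 330.69521938170004 242.58607141745594 0.03963308005791489 [[-0.99913679 -0.04088187 -0.00737215]
 [-0.01813274  0.58886693 -0.80802657]
 [ 0.03737485 -0.8071954  -0.58909992]] [0.5465211  0.09795673 1.10471987]
wrist 60.77115127290219 314.76623444314953 234.49701566908183 -0.018883010620046353 [[ 0.29151239  0.95656626 -0.00123276]
 [ 0.9119897  -0.27753845  0.3020715 ]
 [ 0.28860927 -0.08918185 -0.95328447]] [-0.62490389 -0.0360434   0.39228406]
```

View pics/top0.png

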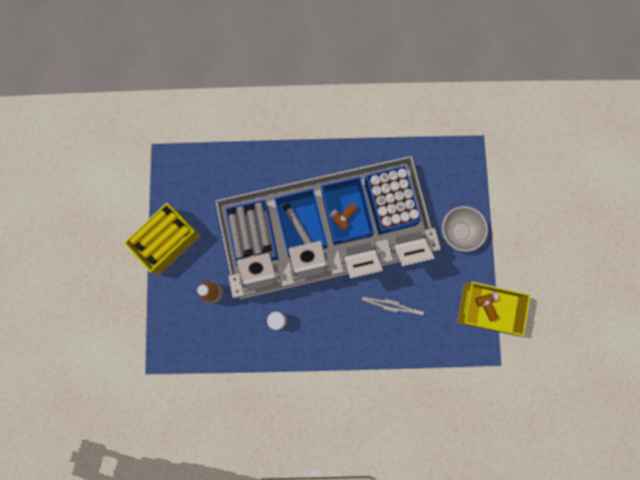

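View pics/side0.png

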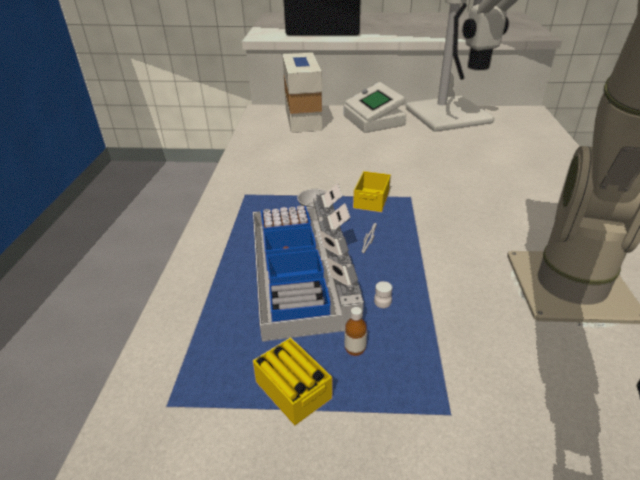

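View pics/wrist0.png

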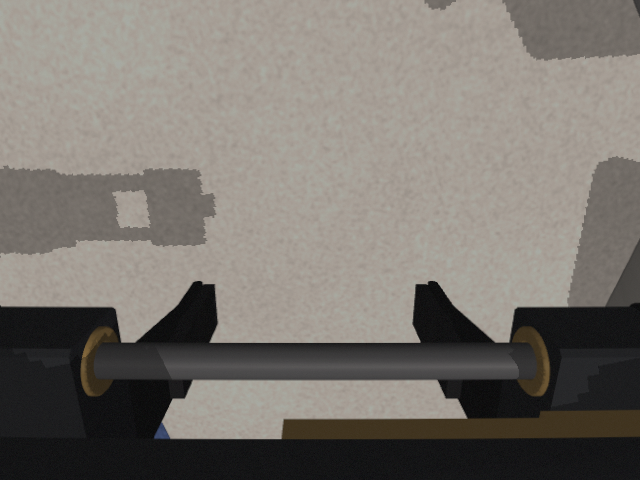

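```bash
cat > h.py <<'E'
import numpy as np,cv2
def K(c):
    f=240/np.tan(np.radians(c["vfov"]/2));return f
def ray(c,u,v):
    f=K(c);d=np.array([(u-c["cx"])/f,(v-c["cy"])/f]);s=d.copy()
    for _ in range(30): s=d/(1+c["k1"]*(s@s))
    R=np.array(c["R"]);o=-R.T@np.array(c["t"]);return o,R.T@np.array([s[0],s[1],1])
def onz(c,u,v,z):
    o,d=ray(c,u,v);return o+d*(z-o[2])/d[2]
def proj(c,X):
    p=np.array(c["R"])@X+np.array(c["t"]);s=p[:2]/p[2];s=s*(1+c["k1"]*(s@s));return s*K(c)+[c["cx"],c["cy"]]
E
python3 - <<'E'
from bench import *
from h import *
c=camera("top");g=c["frame"]
cv2.imwrite("pics/crop1.png",cv2.resize(g[140:310,200:450],(0,0),fx=3.2,fy=3.2,interpolation=cv2.INTER_CUBIC)[:,:,::-1])
s=camera("side")["frame"]
cv2.imwrite("pics/crop2.png",cv2.resize(s[180:340,240:400],(0,0),fx=3.7,fy=3.7,interpolation=cv2.INTER_CUBIC)[:,:,::-1])
m=((g.min(2)>170)).astype(np.uint8);m[:140]=0;m[310:]=0;m[:,:215]=0;m[:,450:]=0
ct,_=cv2.findContours(m,0,2)
for k in ct:
    if cv2.contourArea(k)>250:
        r=cv2.minAreaRect(k);print(r,cv2.contourArea(k),cv2.boxPoints(r).round(1).tolist())
E
```

```text
(no output)
```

View pics/crop1.png

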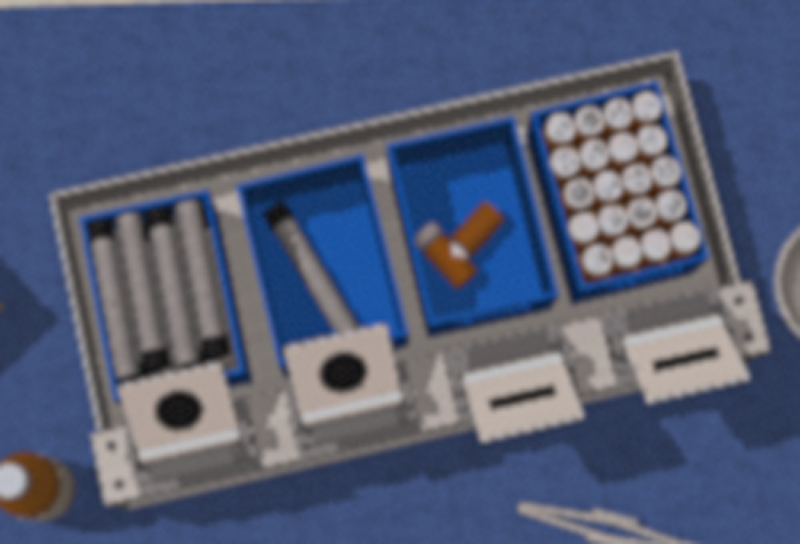

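View pics/crop2.png

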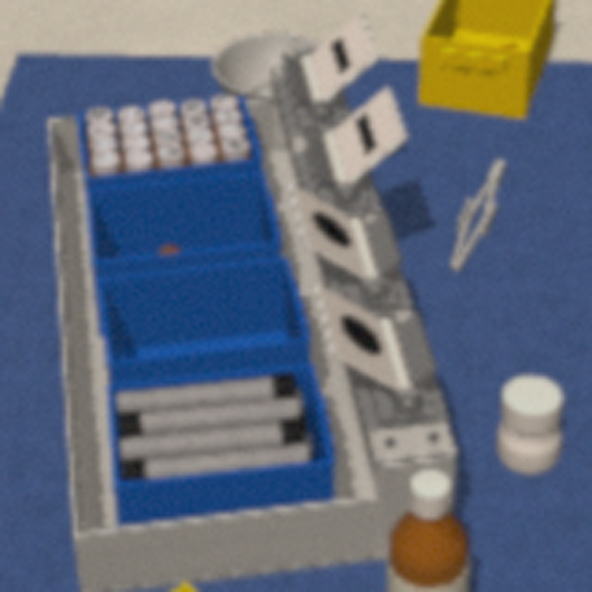

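```bash
python3 - <<'E'
from bench import *
from h import *
c=camera("top");s=camera("side")
E={1:[(116,384),(228,362)],2:[(284,346),(388,324)],3:[(480,442),(584,418)],4:[(649,403),(750,379)]}
P={}
for k,v in E.items():
    q=[onz(c,a/3.2+200-.5+.16,b/3.2+140-.34,.129)[:2] for a,b in v];P[k]=np.mean(q,0)
    print(k,np.round(q,4).tolist(),"w",np.linalg.norm(q[0]-q[1]).round(4),P[k].round(4))
print(np.subtract(P[2],P[1]),np.subtract(P[4],P[3]))
y=(P[2]-P[1])/2+(P[4]-P[3])/2;y/=np.linalg.norm(y)  # to the right in image =-y
ay=-y; ax=np.array([ay[1],-ay[0]]);print("yaxis",ay,"x",ax,"yaw",np.degrees(np.arctan2(ax[1],ax[0])))
for k in P:
    sg=1 if k<3 else -1
    h=P[k]-sg*ax*0.0398;print(k,"hinge",h.round(4),"s",(h@ax).round(4),(h@ay).round(4))
    X=np.r_[P[k],.129];print(" side px",((proj(s,X)-[239.8,179.8])*3.7).round(0), "hinge",((proj(s,np.r_[h,.096])-[239.8,179.8])*3.7).round(0))
E
```

```text
1 [[0.5449, 0.1376], [0.5563, 0.0716]] w 0.0669 [0.5506 0.1046]
2 [[0.565, 0.0386], [0.5767, -0.0228]] w 0.0625 [0.5709 0.0079]
3 [[0.5059, -0.0748], [0.5185, -0.1358]] w 0.0624 [ 0.5122 -0.1053]
4 [[0.5263, -0.1742], [0.539, -0.2342]] w 0.0613 [ 0.5327 -0.2042]
[ 0.02025501 -0.09671026] [ 0.0204641  -0.09888062]
yaxis [-0.20381519  0.97900938] x [0.97900938 0.20381519] yaw 11.760150093348411
1 hinge [0.5116 0.0965] s 0.5206 -0.0098
 side px [320. 316.] hinge [391. 354.]
2 hinge [ 5.319e-01 -2.000e-04] s 0.5207 -0.1086
 side px [294. 212.] hinge [360. 250.]
3 hinge [ 0.5512 -0.0972] s 0.5198 -0.2075
 side px [396. 111.] hinge [335. 160.]
4 hinge [ 0.5716 -0.1961] s 0.5197 -0.3085
 side px [368.  33.] hinge [311.  80.]
```

Candidates, by pixel in the top view:
- **Bins:** tubes full (250,232), tubes low (302,222), vials low (347,212), vials full (394,197). The yellow look-alikes at (162,238) and (495,307) are not part of the job.
- **Tags, left to right:** disc (256,268), which is right. Disc (307,257) on the nearly empty tubes, which is **wrong**. Bar (363,263), which is right. Bar (414,250) on the full vials, which is **wrong**.

The crop confirms this. First I turn the tool so its x runs along the rail, shut the fingers, and travel high.

Request:
arm_command --commands '[[[0,0,-0.125,0,0,0,0],[0,0,-0.125,0,0,0,0],[0,0,-0.125,0,0,0,0],[0,0,-0.125,0,0,0,0],[0,0,0,-0.041,0.0177,0,0],[0,0,0,-0.041,0.0177,0,0],[0,0,0,-0.041,0.0177,0,0],[0,0,0,-0.041,0.0177,0,0],[0,0,0,-0.041,0.0177,0,0],[0,0,0,-0.041,0.0177,0,0],[0,0,0,-0.041,0.0177,0,0],[0,0,0,-0.041,0.0177,0,0],[0,0,0,-0.041,0.0177,0,0],[0,0,0,-0.041,0.0177,0,0],[0,0,0,-0.041,0.0177,0,0],[0,0,0,-0.041,0.0177,0,0],[0,0,0,-0.041,0.0177,0,0],[0,0,0,-0.041,0.0177,0,0],[0,0,0,-0.041,0.0177,0,0],[0,0,0,-0.041,0.0177,0,0]]]'

```text
time: 2.85
ee_pos: [0.5933, 0.0124, 0.2306]
eef_rot: [0.631, 0.776, 0.0, 0.0]
ft_force: [1.2, 0.4, 0.8]
width: 0.0004
```

```bash
cat > st.py <<'E'
from bench import *
from h import *
import sys
from scipy.spatial.transform import Rotation as Ro
s=read_state();p=s["ee_pos"];ax=np.array([.979,.2038]);ay=np.array([-.2038,.979])
print("t",s["time"],"s,r,z",(p[:2]@ax).round(4),(p[:2]@ay).round(4),p[2].round(4),"F",s["ft_force"].round(1),"w",s["width"])
M=Ro.from_quat(s["eef_rot"]).as_matrix();print(M.round(3).tolist(),s["joint_positions"].round(2))
if len(sys.argv)>1:
    for n in("top","side","wrist"):
        g=camera(n)["frame"][:,:,::-1]
        cv2.imwrite(f"pics/{n}{sys.argv[1]}.png",g)
        if n=="top": a=cv2.resize(g[140:310,200:450],(400,272),interpolation=2)
        if n=="side": b=cv2.resize(g[160:330,200:420],(352,272),interpolation=2)
    cv2.imwrite(f"pics/both{sys.argv[1]}.png",np.hstack([a,b]))
E
python3 st.py A
```

```text
t 2.85 s,r,z 0.5833 -0.1087 0.2306 F [1.2 0.4 0.8] w 0.0004146779682597655
[[-0.204, 0.979, 0.0], [0.979, 0.204, 0.0], [0.0, 0.0, -1.0]] [-0.44  0.27  0.41  1.57 -0.11  1.33  1.76]
```

View pics/bothA.png

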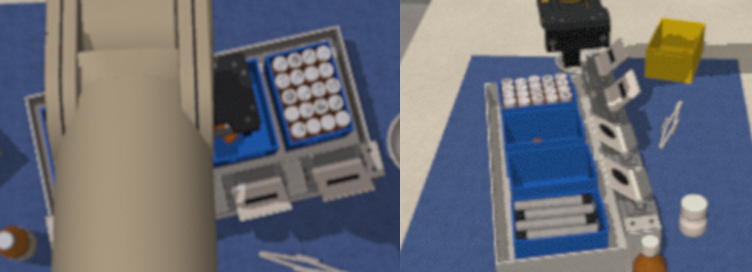

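View pics/wristA.png

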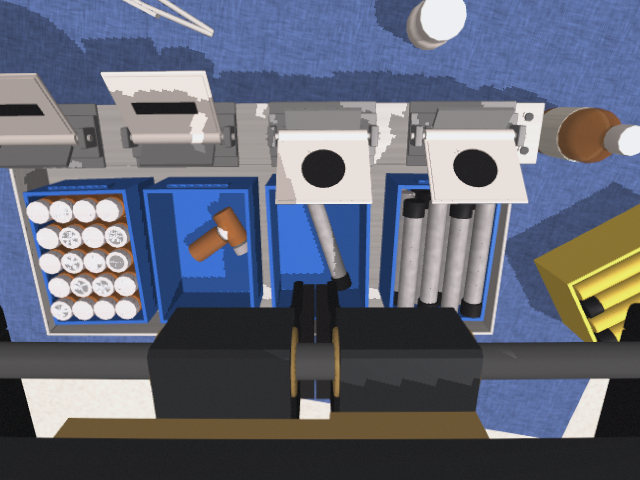

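The wrist view shows the shut fingertips at (315,290) in line with the second disc tag, whose free edge runs (277,202) to (370,203). I check the edge position from this view.

```bash
python3 - <<'E'
from bench import *
from h import *
c=camera("wrist");ax=np.array([.979,.2038]);ay=np.array([-.2038,.979])
for n,u,v in(("t2",277,202),("t2",370,203),("t4",0,73),("t4",39,73),("t3",102,72),("t3",207,71)):
    p=onz(c,u,v,.129)[:2];print(n,(p@ax).round(4),(p@ay).round(4))
E
```

```text
t2 0.5587 -0.1339
t2 0.5596 -0.0745
t4 0.4797 -0.2952
t4 0.4801 -0.2717
t3 0.48 -0.2341
t3 0.4801 -0.1723
```

Request:
arm_command --commands '[[[0,0,0,0,0,0.0295,0],[0,0,0,0,0,0.0295,0],[0,0,0,0,0,0.0295,0],[0,0,0,0,0,0.029,0],[0,0,0,0,0,0,0],[0,0,0,0,-0.005,0,0],[0,0,0,0,-0.005,0,0],[0,0,0,0,0,0,0]]]'

```text
time: 4.05
ee_pos: [0.5828, 0.0115, 0.114]
eef_rot: [0.631, 0.776, 0.001, 0.0]
ft_force: [0.1, 0.6, -0.8]
width: 0.0004
```

```bash
python3 st.py B
```

```text
t 4.05 s,r,z 0.5729 -0.1075 0.114 F [ 0.1  0.6 -0.8] w 0.00036095223532485736
[[-0.204, 0.979, 0.001], [0.979, 0.204, 0.001], [0.0, 0.001, -1.0]] [-0.42  0.34  0.39  1.74 -0.15  1.09  1.79]
```

View pics/wristB.png

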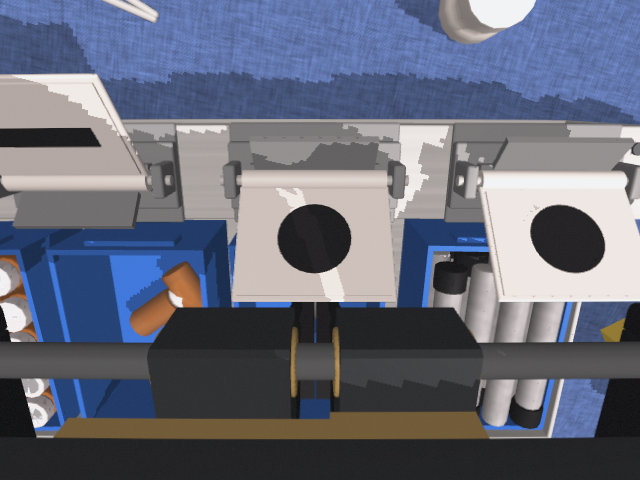

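The fingertip is just outside the free edge (row 300), centred on it. Now I push up and over along the arc, then on past upright.

Request:
arm_command --commands '[[[0,0,0,0,-0.005,-0.001,0],[0,0,0,0,-0.004,-0.004,0],[0,0,0,0,-0.004,-0.005,0],[0,0,0,0,-0.005,-0.005,0],[0,0,0,0,-0.006,-0.004,0],[0,0,0,0,-0.006,-0.003,0],[0,0,0,0,-0.0065,-0.002,0],[0,0,0,0,-0.0065,-0.001,0],[0,0,0,0,-0.0065,0,0],[0,0,0,0,-0.0065,0,0],[0,0,0,0,-0.0065,0,0],[0,0,0,0,-0.0065,0,0],[0,0,0,0,-0.005,0,0],[0,0,0,0,0,0,0],[0,0,0,0,0,0,0],[0,0,0,0,0,0,0]]]'

```text
time: 6.2
ee_pos: [0.5104, -0.0035, 0.138]
eef_rot: [0.631, 0.776, 0.0, 0.0]
ft_force: [1.2, -0.0, -0.2]
width: 0.0003
```

```bash
python3 st.py C
```

```text
t 6.2 s,r,z 0.499 -0.1075 0.138 F [ 1.2 -0.  -0.2] w 0.0003084736627372793
[[-0.204, 0.979, 0.0], [0.979, 0.204, 0.0], [0.0, 0.0, -1.0]] [-0.45  0.16  0.4   1.9  -0.07  1.1   1.75]
```

View pics/wristC.png

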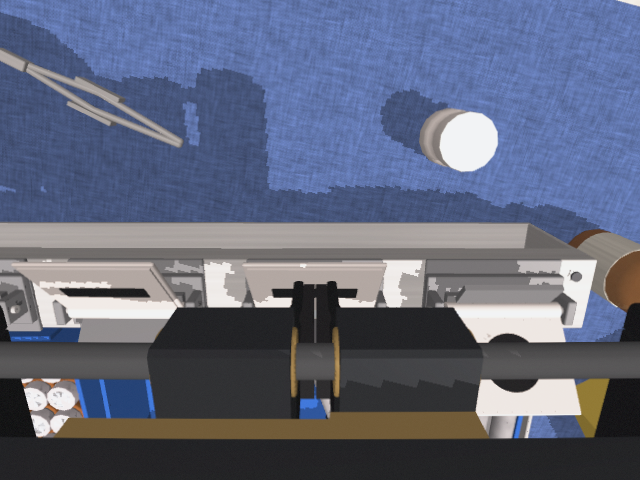

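View pics/bothC.png

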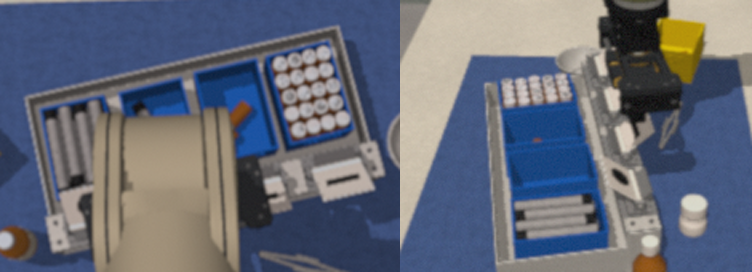

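Tag 2 now shows its bar, leaning to the robot's side. I rise straight up and go over to the robot side of tag 4.

Request:
arm_command --commands '[[[0,0,0,0,0,-0.025,0],[0,0,0,0,0,-0.025,0],[0,0,0,0,0,-0.025,0],[0,0,0,0,0,-0.025,0],[0,0,0,-0.0334,-0.007,0,0],[0,0,0,-0.0334,-0.007,0,0],[0,0,0,-0.0334,-0.007,0,0],[0,0,0,-0.0334,-0.007,0,0],[0,0,0,-0.0334,-0.007,0,0],[0,0,0,-0.0334,-0.007,0,0],[0,0,0,0,0,0,0]]]'

```text
time: 7.72
ee_pos: [0.5093, -0.2112, 0.238]
eef_rot: [0.633, 0.774, -0.001, 0.0]
ft_force: [0.1, -0.0, -0.0]
width: 0.0004
```

```bash
python3 st.py D
```

```text
t 7.725 s,r,z 0.4555 -0.3106 0.238 F [ 0.1 -0.  -0. ] w 0.00044572900251192135
[[-0.199, 0.98, -0.0], [0.98, 0.199, -0.001], [-0.001, -0.0, -1.0]] [-0.21  0.17  0.59  1.68 -0.1   1.32  2.17]
```

View pics/wristD.png

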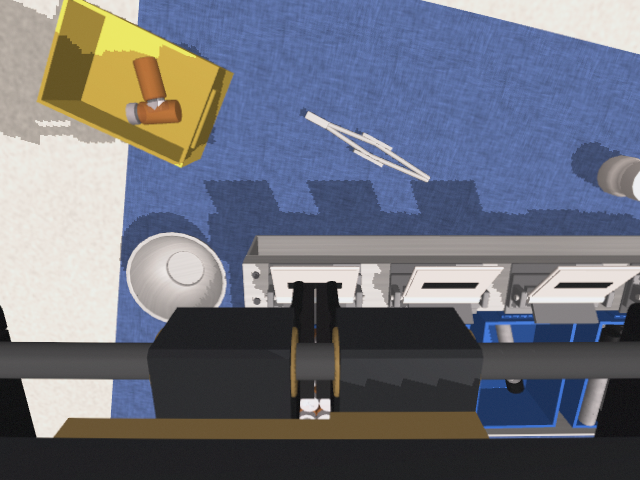

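View pics/bothD.png

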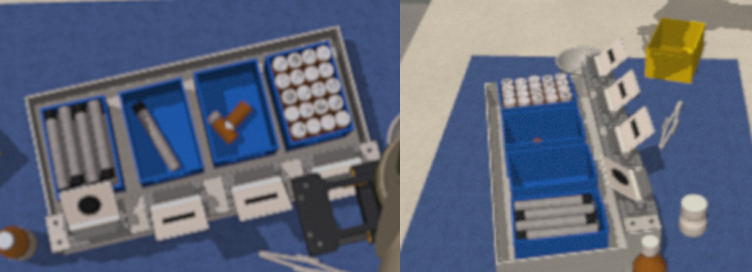

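```bash
python3 - <<'E'
from bench import *
from h import *
c=camera("wrist");ax=np.array([.979,.2038]);ay=np.array([-.2038,.979])
for u,v in((271,266.5),(358,267)):
    p=onz(c,u,v,.129)[:2];print((p@ax).round(4),(p@ay).round(4))
E
```

```text
0.4806 -0.3367
0.481 -0.2765
```

Request:
arm_command --commands '[[[0,0,0,0,0,0.025,0],[0,0,0,0,0,0.025,0],[0,0,0,0,0,0.025,0],[0,0,0,0,0,0.025,0],[0,0,0,0,0,0.025,0],[0,0,0,0,0.005,0,0],[0,0,0,0,0.005,0,0],[0,0,0,0,0,0,0]]]'

```text
time: 8.93
ee_pos: [0.5209, -0.206, 0.1141]
eef_rot: [0.631, 0.776, 0.0, 0.001]
ft_force: [0.2, 0.2, 1.1]
width: 0.0002
```

```bash
python3 st.py E
```

```text
t 8.925 s,r,z 0.468 -0.3079 0.1141 F [0.2 0.2 1.1] w 0.00017898643775797485
[[-0.205, 0.979, 0.002], [0.979, 0.205, -0.0], [-0.001, 0.002, -1.0]] [-0.18  0.31  0.57  1.8  -0.19  1.08  2.23]
```

View pics/wristE.png

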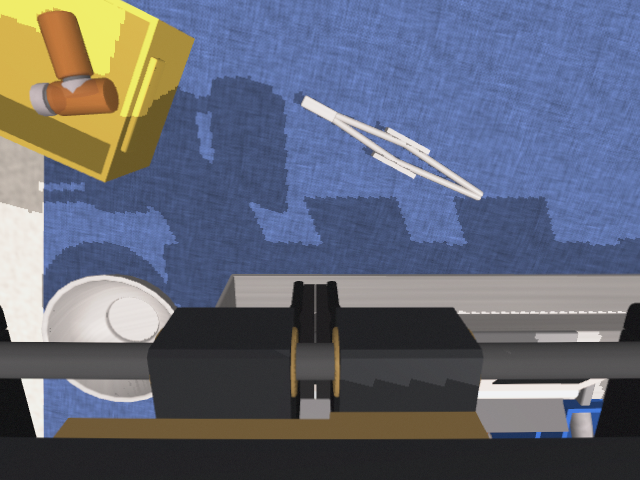

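View pics/bothE.png

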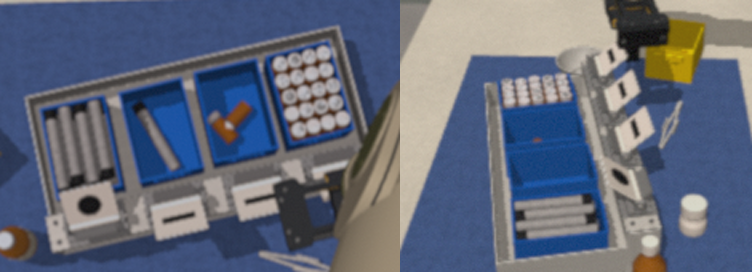

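The finger sits about 3 mm outside tag 4's edge and centred on it (r -0.308), clear of the bowl. I use the mirrored arc.

Request:
arm_command --commands '[[[0,0,0,0,0.005,-0.001,0],[0,0,0,0,0.004,-0.004,0],[0,0,0,0,0.004,-0.005,0],[0,0,0,0,0.005,-0.005,0],[0,0,0,0,0.006,-0.004,0],[0,0,0,0,0.006,-0.003,0],[0,0,0,0,0.0065,-0.002,0],[0,0,0,0,0.0065,-0.001,0],[0,0,0,0,0.0065,0,0],[0,0,0,0,0.0065,0,0],[0,0,0,0,0.0065,0,0],[0,0,0,0,0.0065,0,0],[0,0,0,0,0.005,0,0],[0,0,0,0,0,0,0],[0,0,0,0,0,0,0],[0,0,0,0,0,0,0]]]'

```text
time: 11.08
ee_pos: [0.592, -0.1914, 0.1381]
eef_rot: [0.631, 0.776, 0.0, -0.0]
ft_force: [-0.7, -0.3, 0.5]
width: 0.0003
```

Request:
arm_command --commands '[[[0,0,0,0,0,-0.025,0],[0,0,0,0,0,-0.025,0],[0,0,0,0,0,-0.025,0],[0,0,0,0,0,-0.025,0],[0,0,0,0,-0.02,-0.02,0],[0,0,0,0,-0.025,0,0],[0,0,0,0,-0.03,0,0],[0,0,0,0,-0.03,0,0],[0,0,0,0,0,0,0]]]'

```text
time: 12.2
ee_pos: [0.4879, -0.2137, 0.2586]
eef_rot: [0.632, 0.775, 0.001, 0.0]
ft_force: [0.4, -0.3, 0.5]
width: 0.0004
```

```bash
python3 st.py F
```

```text
t 12.2 s,r,z 0.4341 -0.3086 0.2586 F [ 0.4 -0.3  0.5] w 0.00035924592514331906
[[-0.201, 0.98, 0.001], [0.98, 0.201, 0.001], [0.001, 0.001, -1.0]] [-0.23  0.11  0.6   1.69 -0.07  1.36  2.16]
```

View pics/wristF.png

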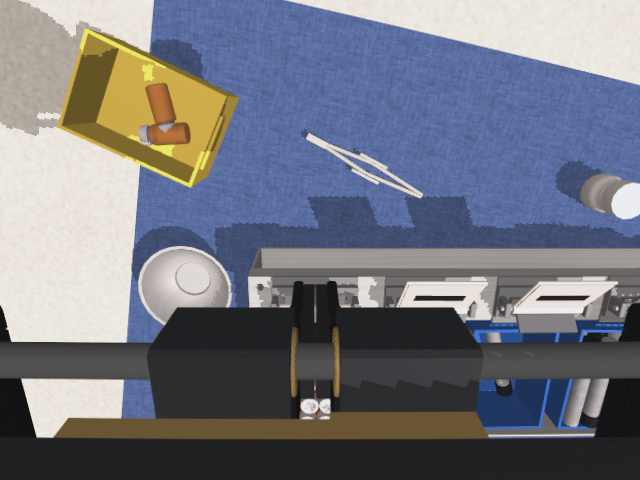

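View pics/bothF.png

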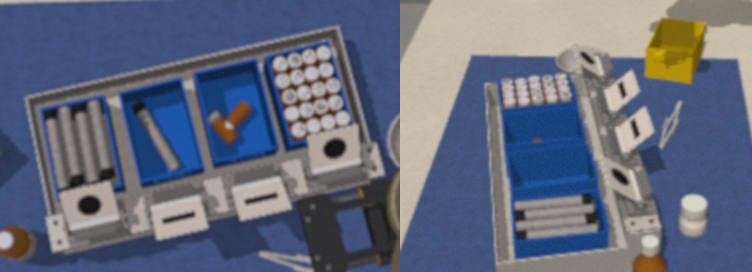

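The top view shows disc, bar, bar, disc, each at its stop. The bins and bystanders are unmoved and the arm is clear.

```bash
python3 -c "
from bench import *
print(close_job())"
```

```text
the job is handed in; nothing more can be done
None
```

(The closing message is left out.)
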